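Stand a conservator's weight on a glued repair

ROBOT

A 6-joint arm with a two-finger parallel gripper is mounted at the origin on the work surface. World frame = base frame: x ahead of the robot, y to its left, z up, the work surface at z = 0. Lengths are in mm, angles in rad, forces in N, time in s.
With the tool pointing down it reaches from about 350 to 875 mm from the base axis. Payload 4.2 kg.
Tool frame: the origin (TCP) lies midway between the tips of the shut fingers; the grasp point (between the pads) lies 19 mm behind it; z points along the fingers, y is the direction in which the jaws open and shut (so a half turn about z gives the same grasp; the last joint's range is limited). The gripper opens to 85 mm and grips with 20 to 120 N. Pads are 22 mm wide; open, the fingers measure 114 mm over their backs; the gripper's body (76 mm by 85 mm) begins 54 mm behind the grasp point. The pads swing forward as they close: fully open they stand 13 mm farther back than shut.
Start: joints at [1.592, 0.385, 0.008, 0, -1.194, -0.259], TCP at [147.197, 607.398, 231.312] pointing down, gripper open.
Joint ranges: [-3.14, 3.14], [-1.21, 2.06], [-1.07, 1.41], [-3.16, 2.05], [-2.99, -0.16], [-3.1, 3.1]. Speed limits (rad/s): [2.79, 2.79, 3.14, 3.14, 3.14, 3.14].

INTERFACE

Orientations are given as a unit quaternion [x, y, z, w].
In Python, from bench import read_state, get_image, job_done, search_frame, regions_of gives the robot as it stands.
- The arm moves only by the tool servo_tool, never from a script. Its arguments are lists of equal length, an entry for each row: "turn": the turn, a rotation vector about the world's x, y, z in rad, a list of three; "dp": the shift along the world's x, y, z in m, a list of three; "fingers": the finger opening in m, from 0 to 0.0854. In form: {"turn": [[rx, ry, rz], ...], "dp": [[tx, ty, tz], ...], "fingers": [fingers, ...]}. A call has exactly 5 rows; each row shifts and turns the pose as measured when the row begins; what a row does not reach is not made up. A row lasts 1/8 s, in which the tool goes at most 62.5 mm and 10.7 degrees, less where a joint would pass 70% of its speed; a pose out of reach is approached as far as the arm can. A call is refused whole if a number of a shift passes 0.0625 or a number of a turn 0.188, either way. A call with a gripper value outside its range is refused whole. The fingers move at their own pace and stop on an object; the grip force is fixed at half the most. Time passes only in rows, so rows that do not move let the fingers close, or fill a call up. It gives the time, the measured TCP pose, the force and the opening at its end, in the units of the state.
- read_state(): the state, without advancing time (a new reading comes with each control period).
- get_image(name): name is "scene" or "side" or "wrist"; returns a dict with "img" (480x640x3 uint8, red, green, blue), "vfov" (degrees; the focal length in pixels is half the picture's height over the tangent of half this angle, whatever the lens; pixels are square), "cx", "cy" (the principal point, pixels), "world_from_camera" (4x4, takes a point from camera to world coordinates); the wrist camera has in their place "mount" (4x4, takes a point from camera to tool coordinates, whose origin is the TCP and whose axes are the flange's). Camera axes: x right, y down, z forward; pixel columns grow to the right and rows downward; lengths in mm; the calibration is good to about 2 mm. A picture is of the moment at which its call begins: read the wrist's pose just before it. There is no depth.
- job_done(): hands the job in, once; it reports no verdict.
Trained networks look in the newest picture that a camera, given by its name, has taken for a name from the list of things; names that differ only in an ending like _2 or _b are one class to them, and where a whole thing is asked for, a point or a joint stands for the part that bears it (a point fixed in the world has none). Each returns a list of dicts, best first, with "score" (0 to 1); they miss things now and then, are a little off and sometimes report something else, mostly with a low value. They report only what shows in the picture. A call takes as long as a camera call. They do not tell look-alikes from the thing itself.
- search_frame(query, camera): "box" ([left, top, width, height] in pixels, round what is visible of it).
- regions_of(query, camera): "region" (480x640 bool, what is visible of it) and "box" ([left, top, width, height] in pixels, round what is visible of it).
The state is a dict: "clock": time; "joints": joint angles; "joint_vel": joint speeds; "joint_efforts": joint torques, N m; "position": TCP position; "ee_rot": TCP orientation; "contact_force": force on the tool from outside, world axes, zero at the start; "wrist_torque": the same for the moment, N m; "gripper_width": finger opening in mm.
Only numpy, scipy, OpenCV 4.12 (cv2) and the standard library are available. Lean on these libraries where they do the work, as an engineer would, in place of code of your own. Each camera call takes 0.05 s, during which the arm holds its last target. There are 200 camera calls.

TASK

Grip the red-knobbed steel weight firmly by its knob and lift it clear of the bench, still lying over; up there ease your grip little by little so that it swings round and hangs plumb, then grip it again and set it down gently, standing upright on the middle of the tissue-covered repair of the wooden panel, and let go. Leave the blue-knobbed weight and the jar where they are.

Things in the scene. Friction and masses are not known exactly. Their poses are not given: they have to be found in the camera images.
- red_knob (a point): Centre of the red ball knob (26 mm) of the weight to use: steel foot 30 x 30 x 30 mm, stem 5 mm thick, knob centre 120 mm from foot underside; 0.23 kg, mass centre 22 mm from underside. Frame z: foot to knob. Starts lying, stem level, foot on a 30 mm tall 70 mm square foam block, knob 45 mm above the bench. Pinched at 60 N it stays askew; eased in small steps to 4-10 N it swings plumb; under 2 N it falls.
- repair (a point): Centre of the white square of tissue, 60 x 60 mm, on the top face of the fixed flat brown wooden panel (100 x 170 mm, 10 mm thick, lying on the bench); z up, y along the panel's length. The top face is 10 mm above the bench.
- blue_knob (a point): Centre of the blue knob of a second weight, alike but for the colour, lying on a foam block of its own: not to be disturbed.
- jar_mid (a point): Centre, half-way up, of a loose closed glass jar with a white cap, 64 mm across and 85 mm tall, standing on the bench beyond the panel: not to be disturbed.
There are look-alikes about, which are no part of the job. What is shaped like the part that bears red_knob but yellow is not meant. What is meant by the part that bears repair is not black, and is the smaller of those in its own colour.

How it is judged:
By the outcome, as a careful person would: the job done as asked, in the order asked, and still so for the second after the job is handed in, with the robot touching nothing.
It also fails if it takes over 56 s, if anything falls off the work surface, if the arm or the gripper's body presses on something with over 40 N, if the wrist force passes 120 N, or if a joint passes its speed limit or range.

## Working session

There is one attempt and no reset: what is moved stays moved. The work goes in short steps, Python scripts to look and compute and a tool call to move; the robot and the scene stay as the last step left them, time stands still between calls to the robot, and variables do not carry over. Pictures are saved under pics/ and viewed, about 8 in all and at most 12, crops included, and the job is handed in when it is done.

Besides the shell and the picture viewer there is one more tool, called in YAML: its name, and indented under it one key for each argument. servo_tool: Moves the arm, as the interface text tells. Its arguments: {"type":"object","properties":{"turn":{"type":"array","items":{"type":"array","items":{"type":"number"}}},"dp":{"type":"array","items":{"type":"array","items":{"type":"number"}}},"fingers":{"type":"array","items":{"type":"number"}}},"required":["turn","dp","fingers"]}

```bash
mkdir -p pics; ls; python3 - <<'E'
from bench import *
import cv2,numpy as np
s=read_state();print({k:np.round(v,3).tolist() for k,v in s.items()})
ims=[]
for n in("scene","side"):
    d=get_image(n);print(n,d["vfov"],d["cx"],d["cy"],np.round(d["world_from_camera"],3).tolist())
    cv2.imwrite(f"pics/{n}0.png",d["img"][:,:,::-1])
    for q in("red_knob","repair","blue_knob","jar_mid"):
        print(q,[(r["box"],round(r["score"],2)) for r in search_frame(q,n)[:5]])
E
```

```text
pics
{'clock': 0.0, 'joints': [1.592, 0.386, 0.007, -0.0, -1.194, -0.259], 'joint_vel': [0.001, -0.002, 0.001, 0.0, -0.001, -0.0], 'joint_efforts': [0.001, -39.229, 18.84, 4.186, -0.005, 0.0], 'position': [147.064, 606.847, 230.221], 'ee_rot': [0.993, -0.119, -0.0, 0.001], 'contact_force': [-0.455, 0.749, 0.712], 'wrist_torque': [-0.016, 0.034, 0.022], 'gripper_width': 85.118}
scene 45.12999842003725 322.7849611975729 244.42593239661642 [[-0.106, 0.759, -0.642, 1452.059], [0.994, 0.076, -0.075, 177.772], [-0.008, -0.646, -0.763, 1182.877], [0.0, 0.0, 0.0, 1.0]]
red_knob [([456.8, 215.0, 19.0, 40.5], 0.74), ([378.0, 238.7, 20.7, 50.4], 0.7)]
repair [([260.2, 227.2, 75.3, 47.7], 0.95), ([127.4, 283.2, 81.9, 63.8], 0.9), ([185.9, 158.3, 89.0, 55.9], 0.64)]
blue_knob []
jar_mid [([231.3, 304.4, 31.8, 41.0], 0.88)]
side 56.803102436962014 313.1486313952301 242.85786237737753 [[0.793, -0.357, 0.494, 72.956], [-0.609, -0.463, 0.643, -476.016], [-0.001, -0.811, -0.585, 558.741], [0.0, 0.0, 0.0, 1.0]]
red_knob [([157.1, 188.2, 57.5, 29.3], 0.88), ([258.9, 193.2, 54.4, 29.9], 0.78)]
repair [([299.6, 252.1, 76.8, 71.0], 0.84), ([250.4, 371.3, 129.8, 107.7], 0.82), ([493.7, 284.3, 115.6, 82.1], 0.66)]
blue_knob [([419.7, 313.7, 62.4, 59.2], 0.78)]
jar_mid [([444.7, 216.2, 37.6, 50.4], 0.91)]
```

View pics/scene0.png

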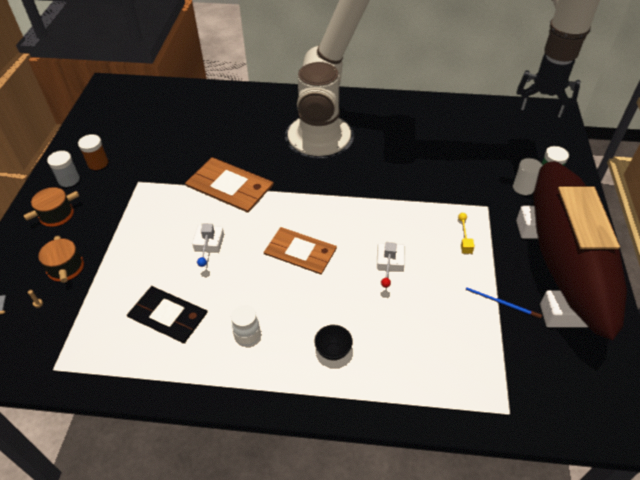

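View pics/side0.png

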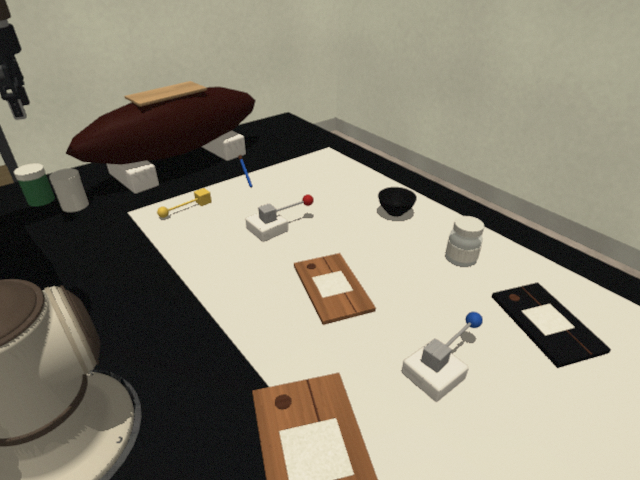

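Scene picture: red knob at (386,283), its foot at (390,250). The blue weight is at (202,262) and the yellow look-alike at (466,230). There are three panels: small brown (300,250), larger brown (230,183) and black (167,313). The small brown one fits, since it is not black and is the smaller of the two brown ones. The jar is at (245,325).

```bash
cat > h.py <<'E'
from bench import *
import cv2,numpy as np
from scipy.spatial.transform import Rotation as R
def cam(n):
    s=read_state();d=get_image(n)
    if n=="wrist":
        T=np.eye(4);T[:3,:3]=R.from_quat(s["ee_rot"]).as_matrix();T[:3,3]=s["position"];d["T"]=T@np.array(d["mount"])
    else: d["T"]=np.array(d["world_from_camera"])
    d["f"]=240/np.tan(np.radians(d["vfov"]/2));return d
def ray(d,uv):
    v=np.array([(uv[0]-d["cx"])/d["f"],(uv[1]-d["cy"])/d["f"],1]);return d["T"][:3,3],d["T"][:3,:3]@v
def onz(d,uv,z):
    o,v=ray(d,uv);return o+v*(z-o[2])/v[2]
def tri(rs):
    A=0;b=0
    for o,v in rs:
        v=v/np.linalg.norm(v);P=np.eye(3)-np.outer(v,v);A=A+P;b=b+P@o
    return np.linalg.solve(A,b)
def blob(img,kind,box=None):
    h=cv2.cvtColor(img,cv2.COLOR_RGB2HSV);H,S,V=[h[...,i].astype(int) for i in range(3)]
    m={"red":((H<6)|(H>174))&(S>180)&(V>110),"blue":(H>105)&(H<125)&(S>170)&(V>100),
       "white":(S<60)&(V>170)}[kind]
    if box:
        k=np.zeros_like(m);l,t,w,g=map(int,box);k[t:t+g,l:l+w]=1;m=m&k
    n,_,st,c=cv2.connectedComponentsWithStats(m.astype(np.uint8))
    i=1+np.argmax(st[1:,4]);return c[i],st[i],(_==i)
E
python3 - <<'E'
from h import *
d={n:cam(n) for n in("scene","side")}
bx={"red":dict(scene=(370,230,35,65),side=(290,180,40,40)),"blue":dict(scene=(190,250,25,25),side=(455,300,40,40)),"white":dict(scene=(280,236,40,28),side=(308,268,50,33))}
for k in bx:
    c={n:blob(d[n]["img"],k,bx[k][n]) for n in d}
    print(k,{n:(c[n][0].round(1).tolist(),c[n][1].tolist()) for n in c},tri([ray(d[n],c[n][0]) for n in d]).round(1))
    if k=="white":
        for n in d:
            print(n,onz(d[n],c[n][0],10).round(1))
            q=cv2.boxPoints(cv2.minAreaRect(np.array([onz(d[n],p[::-1],10)[:2] for p in np.argwhere(c[n][2])],np.float32)));print(q.round(1).tolist())
    else:
        for n in d: print(n,onz(d[n],c[n][0],45).round(1))
print("foot",onz(d["scene"],(390.5,245),60),onz(d["side"],(267,209),60))
j={n:search_frame("jar_mid",n)[0]["box"] for n in d}
print("jar",tri([ray(d[n],(j[n][0]+j[n][2]/2,j[n][1]+j[n][3]/2)) for n in d]).round(1))
a=cv2.resize(d["scene"]["img"][200:310,250:430],None,fx=4,fy=4,interpolation=2)
cv2.imwrite("pics/crop.png",a[:,:,::-1])
E
```

```text
red {'scene': ([385.5, 282.0], [382, 278, 8, 9, 56]), 'side': ([307.4, 198.7], [303, 196, 10, 7, 49])} [600.1 231.7  46.4]
scene [599.4 231.5  45. ]
side [601.5 234.2  45. ]
blue {'scene': ([201.4, 261.5], [198, 258, 8, 8, 50]), 'side': ([474.1, 318.4], [467, 313, 15, 12, 136])} [ 582.9 -232.4   46.3]
scene [ 581.7 -232.6   45. ]
side [ 584.3 -232.1   45. ]
white {'scene': ([299.7, 248.6], [286, 238, 29, 22, 389]), 'side': ([331.9, 283.5], [313, 271, 40, 26, 658])} [485.1   3.5   9. ]
scene [486.    3.6  10. ]
[[447.8999938964844, -14.899999618530273], [504.20001220703125, -34.20000076293945], [523.5, 22.100000381469727], [467.20001220703125, 41.400001525878906]]
side [484.4   2.6  10. ]
[[447.29998779296875, -16.0], [504.1000061035156, -34.79999923706055], [522.7999877929688, 22.0], [466.0, 40.79999923706055]]
foot [492.46033488 239.27617708  60.        ] [491.03405362 231.5211161   60.        ]
jar [750.2 -88.3  38.9]
```

View pics/crop.png

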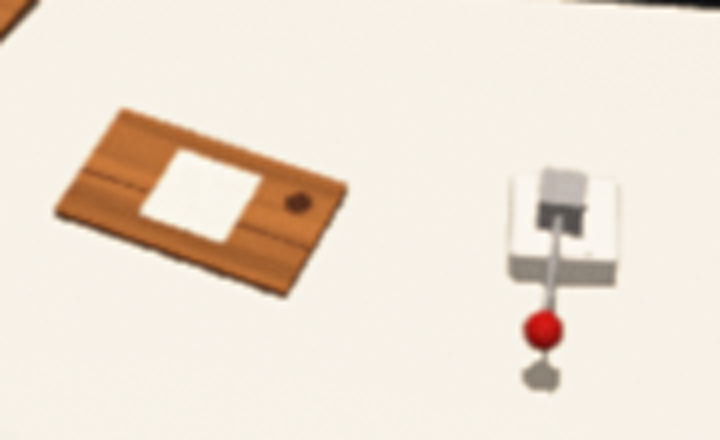

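Crop: red knob on its stem, foot on the foam block, clear of everything. The small brown panel with tissue at crop (202,195) is the target. Moving above the knob.

servo_tool:
  turn:
    - [0,0,0.038]
    - [0,0,0.038]
    - [0,0,0.038]
    - [0,0,0.038]
    - [0,0,0.038]
  dp:
    - [0.03,-0.045,0]
    - [0.045,-0.0375,0]
    - [0.045,-0.0375,0]
    - [0.045,-0.0375,0]
    - [0.045,-0.0375,0]
  fingers: [0.085,0.085,0.085,0.085,0.085]

```text
clock: 1.32
position: [359.5, 409.4, 231.3]
ee_rot: [1.0, -0.017, 0.001, -0.001]
contact_force: [1.1, 0.1, 0.1]
gripper_width: 85.2
```

servo_tool:
  turn:
    - [0,0,0]
    - [0,0,0]
    - [0,0,0]
    - [0,0,0]
    - [0,0,0]
  dp:
    - [0.045,-0.0375,0]
    - [0.045,-0.0375,0]
    - [0.045,-0.0375,0]
    - [0.045,-0.0375,0]
    - [0.045,-0.0375,0]
  fingers: [0.085,0.085,0.085,0.085,0.085]

```text
clock: 1.95
position: [591.4, 215.2, 233.1]
ee_rot: [1.0, -0.016, 0.002, -0.002]
contact_force: [0.3, 0.3, -0.1]
gripper_width: 85.3
```

```bash
python3 - <<'E'
from h import *
cam("scene")
print(read_state()["position"],R.from_quat(read_state()["ee_rot"]).as_matrix().round(3).tolist())
d=cam("wrist");print(d["vfov"],d["T"].round(3).tolist())
try:
    c,st,_=blob(d["img"],"red");print(c,st,onz(d,c,45))
    for r in regions_of("red_knob","wrist")[:2]:
        print(r["box"],r["score"])
except Exception as e: print(e)
cv2.imwrite("pics/w1.png",d["img"][:,:,::-1])
np.savez("w1",T=d["T"],f=d["f"],cx=d["cx"],cy=d["cy"])
E
```

```text
[595.8344724  210.65583145 232.49454279] [[0.999, -0.037, 0.006], [-0.037, -0.999, 0.003], [0.006, -0.003, -1.0]]
70.81171664160468 [[-0.036, -0.949, -0.312, 677.229], [-0.999, 0.033, 0.014, 207.268], [-0.003, 0.313, -0.95, 374.687], [0.0, 0.0, 0.0, 1.0]]
attempt to get argmax of an empty sequence
```

View pics/w1.png

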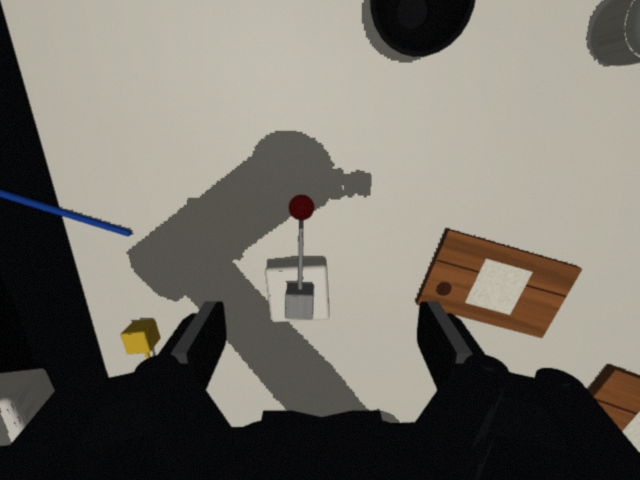

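Wrist picture: red knob at (301,207), stem joining the foot at (300,284), tissue centre at (499,286).

```bash
python3 - <<'E'
from h import *
z=np.load("w1.npz");d={k:z[k] for k in z}
for uv,h in(((301.5,207),45),((300.3,280),45),((299.5,301),60),((499,286.5),10)): print(uv,onz(d,uv,h).round(1))
E
```

```text
(301.5, 207) [600.1 230.7  45. ]
(300.3, 280) [520.  236.3  45. ]
(299.5, 301) [503.  237.1  60. ]
(499, 286.5) [486.7   2.7  10. ]
```

servo_tool:
  turn:
    - [0,0,-0.025]
    - [0,0,0]
    - [0,0,0]
    - [0,0,0]
    - [0,0,0]
  dp:
    - [0.004,0.021,-0.04]
    - [0,0,-0.05]
    - [0,0,-0.05]
    - [0,0,-0.02]
    - [0,0,0]
  fingers: [0.085,0.085,0.085,0.085,0.085]

```text
clock: 2.68
position: [598.2, 233.7, 69.0]
ee_rot: [0.999, -0.033, 0.004, -0.003]
contact_force: [0.2, 0.4, 0.5]
gripper_width: 84.7
```

```bash
python3 - <<'E'
from h import *
d=cam("wrist");s=read_state();print(s["position"],R.from_quat(s["ee_rot"]).as_matrix().round(3).tolist())
h=cv2.cvtColor(d["img"],cv2.COLOR_RGB2HSV).astype(int)
m=((h[...,0]<6)|(h[...,0]>174))&(h[...,1]>200)&(h[...,2]>60)
n,l,st,c=cv2.connectedComponentsWithStats(m.astype(np.uint8))
for i in range(1,n):
    if st[i,4]>200: print(st[i],c[i],onz(d,c[i],45).round(1))
cv2.imwrite("pics/w2.png",d["img"][:,:,::-1])
E
```

```text
[598.73607236 234.02027998  70.07840571] [[0.998, -0.066, 0.01], [-0.066, -0.998, 0.006], [0.009, -0.007, -1.0]]
[316 271  22  21 212] [325.72169811 281.13679245] [599.1 231.3  45. ]
```

View pics/w2.png

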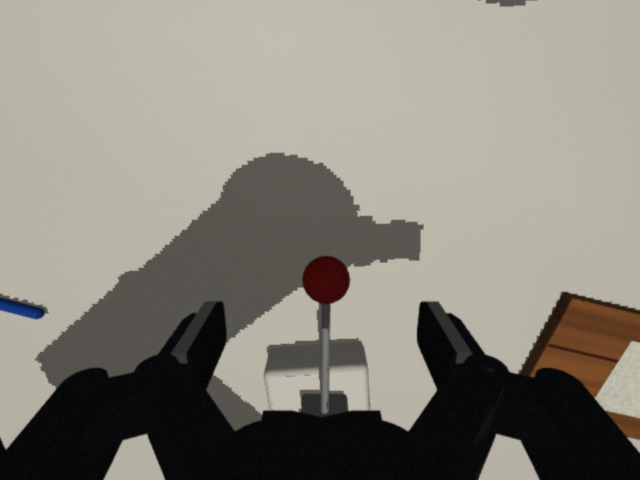

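Ball at (326,280), centred between the jaws to within 3 mm, with the stem running straight along the tool's x axis. Descending and gripping.

servo_tool:
  turn:
    - [-0.006,0.01,0]
    - [0,0,0]
    - [0,0,0]
    - [0,0,0]
    - [0,0,0]
  dp:
    - [0.001,-0.0027,-0.023]
    - [0,0,-0.02]
    - [0,0,-0.003]
    - [0,0,0]
    - [0,0,0]
  fingers: [0.085,0.085,0.085,0.085,0.06]

```text
clock: 3.35
position: [602.5, 233.1, 26.8]
ee_rot: [0.999, -0.033, 0.003, -0.003]
contact_force: [0.7, 0.4, 0.1]
gripper_width: 69.0
```

servo_tool:
  turn:
    - [0,0,0]
    - [0,0,0]
    - [0,0,0]
    - [0,0,0]
    - [0,0,0]
  dp:
    - [0,0,0]
    - [0,0,0]
    - [0,0,0]
    - [0,0,0]
    - [0,0,0]
  fingers: [0.04,0.03,0.02,0.0,0.0]

```text
clock: 3.98
position: [603.2, 233.5, 28.6]
ee_rot: [0.999, -0.033, 0.004, -0.003]
contact_force: [0.7, 0.4, -0.7]
gripper_width: 22.9
```

```bash
python3 - <<'E'
from h import *
s=read_state();print({k:np.round(s[k],3).tolist() for k in("position","contact_force","wrist_torque","gripper_width")},R.from_quat(s["ee_rot"]).as_matrix().round(3).tolist())
E
```

```text
{'position': [603.247, 233.518, 28.593], 'contact_force': [0.685, 0.413, -0.737], 'wrist_torque': [-0.02, 0.039, -0.03], 'gripper_width': 22.878} [[0.998, -0.065, 0.009], [-0.065, -0.998, 0.006], [0.009, -0.007, -1.0]]
```

servo_tool:
  turn:
    - [0,0,0]
    - [0,0,0]
    - [0,0,0]
    - [0,0,0]
    - [0,0,0]
  dp:
    - [0,0,0]
    - [0,0,0]
    - [0,0,0]
    - [0,0,0]
    - [0,0,0]
  fingers: [0.0,0.0,0.0,0.0,0.0]

```text
clock: 4.6
position: [603.2, 233.6, 28.5]
ee_rot: [0.999, -0.033, 0.004, -0.003]
contact_force: [-0.5, -0.3, 0.2]
gripper_width: 23.0
```

```bash
python3 - <<'E'
from h import *
s=read_state();print({k:np.round(s[k],3).tolist() for k in("position","contact_force","wrist_torque","gripper_width")})
d=cam("wrist");cv2.imwrite("pics/w3.png",d["img"][230:480,200:450][:,:,::-1])
E
```

```text
{'position': [603.217, 233.557, 28.47], 'contact_force': [-0.451, -0.256, 0.17], 'wrist_torque': [-0.0, -0.005, 0.001], 'gripper_width': 22.988}
```

View pics/w3.png

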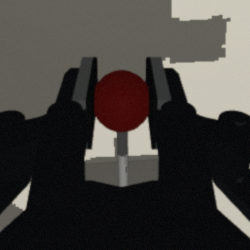

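servo_tool:
  turn:
    - [0,0,0]
    - [0,0,0]
    - [0,0,0]
    - [0,0,0]
    - [0,0,0]
  dp:
    - [0,0,0.008]
    - [0,0,0.015]
    - [0,0,0.02]
    - [0,0,0.025]
    - [0,0,0.025]
  fingers: [0.0,0.0,0.0,0.0,0.0]

```text
clock: 5.28
position: [601.5, 232.6, 123.8]
ee_rot: [0.999, -0.033, 0.002, -0.002]
contact_force: [0.4, 0.3, -1.6]
gripper_width: 22.9
```

servo_tool:
  turn:
    - [0,0,0]
    - [0,0,0]
    - [0,0,0]
    - [0,0,0]
    - [0,0,0]
  dp:
    - [0,0,0.025]
    - [0,0,0.025]
    - [0,0,0.02]
    - [0,0,0.01]
    - [0,0,0.0]
  fingers: [0.0,0.0,0.0,0.0,0.0]

```text
clock: 5.9
position: [601.7, 232.7, 212.8]
ee_rot: [0.999, -0.033, 0.006, -0.005]
contact_force: [0.1, 0.1, -3.1]
gripper_width: 23.0
```

```bash
python3 - <<'E'
from h import *
s=read_state();print({k:np.round(s[k],3).tolist() for k in("position","contact_force","wrist_torque","gripper_width")},R.from_quat(s["ee_rot"]).as_matrix().round(3).tolist())
d=cam("side");a=d["img"][100:260,190:390]
e=cam("wrist")["img"][230:430,200:450]
cv2.imwrite("pics/s1.png",np.hstack([cv2.resize(a,(500,400)),cv2.resize(e,(300,400),interpolation=1)])[:,:,::-1])
E
```

```text
{'position': [601.657, 232.693, 212.838], 'contact_force': [0.072, 0.054, -3.136], 'wrist_torque': [-0.078, -0.252, 0.001], 'gripper_width': 22.988} [[0.998, -0.065, 0.012], [-0.066, -0.998, 0.009], [0.011, -0.01, -1.0]]
```

View pics/s1.png

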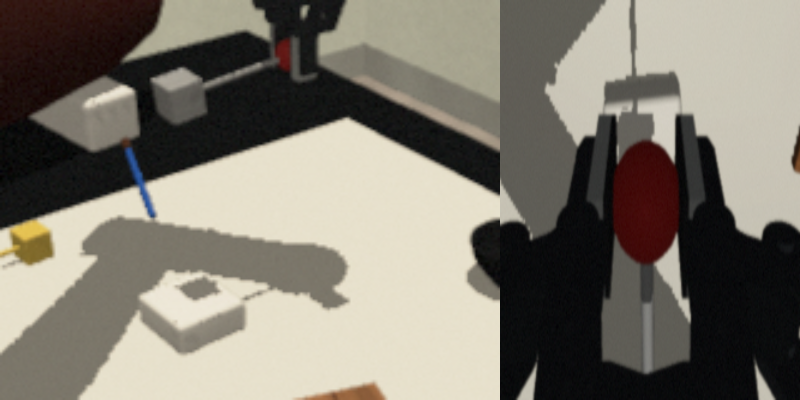

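Lifted, stem still level (foot at (180,95), knob at (283,52) in the crop, wrist moment −0.25 N m). Now easing.

servo_tool:
  turn:
    - [0,0,0]
    - [0,0,0]
    - [0,0,0]
    - [0,0,0]
    - [0,0,0]
  dp:
    - [0,0,0]
    - [0,0,0]
    - [0,0,0]
    - [0,0,0]
    - [0,0,0]
  fingers: [0.008,0.012,0.015,0.017,0.018]

```text
clock: 6.62
position: [600.1, 231.9, 208.0]
ee_rot: [0.999, -0.033, 0.002, -0.002]
contact_force: [0.5, 0.4, -2.5]
gripper_width: 22.7
```

```bash
cat > t.py <<'E'
from h import *
s=read_state();print(*[(k,np.round(s[k],3).tolist()) for k in("clock","position","contact_force","wrist_torque","gripper_width")])
E
python3 t.py
```

```text
('clock', 6.625) ('position', [600.1, 231.932, 208.049]) ('contact_force', [0.512, 0.396, -2.493]) ('wrist_torque', [-0.001, -0.236, -0.008]) ('gripper_width', 22.695)
```

servo_tool:
  turn:
    - [0,0,0]
    - [0,0,0]
    - [0,0,0]
    - [0,0,0]
    - [0,0,0]
  dp:
    - [0,0,0]
    - [0,0,0]
    - [0,0,0]
    - [0,0,0]
    - [0,0,0]
  fingers: [0.0185,0.019,0.0195,0.02,0.0205]

```text
clock: 7.25
position: [600.2, 232.0, 208.2]
ee_rot: [0.999, -0.033, 0.002, -0.003]
contact_force: [-0.3, 0.2, -2.7]
gripper_width: 23.1
```

```bash
python3 t.py
```

```text
('clock', 7.25) ('position', [600.169, 231.956, 208.234]) ('contact_force', [-0.266, 0.161, -2.664]) ('wrist_torque', [-0.002, -0.218, -0.057]) ('gripper_width', 23.08)
```

servo_tool:
  turn:
    - [0,0,0]
    - [0,0,0]
    - [0,0,0]
    - [0,0,0]
    - [0,0,0]
  dp:
    - [0,0,0]
    - [0,0,0]
    - [0,0,0]
    - [0,0,0]
    - [0,0,0]
  fingers: [0.0207,0.021,0.0212,0.0215,0.0215]

```text
clock: 7.88
position: [600.2, 231.9, 208.3]
ee_rot: [0.999, -0.033, 0.002, -0.003]
contact_force: [0.5, -0.5, -1.9]
gripper_width: 22.8
```

```bash
python3 t.py
```

```text
('clock', 7.875) ('position', [600.173, 231.94, 208.27]) ('contact_force', [0.503, -0.479, -1.904]) ('wrist_torque', [-0.07, -0.244, -0.009]) ('gripper_width', 22.82)
```

servo_tool:
  turn:
    - [0,0,0]
    - [0,0,0]
    - [0,0,0]
    - [0,0,0]
    - [0,0,0]
  dp:
    - [0,0,0]
    - [0,0,0]
    - [0,0,0]
    - [0,0,0]
    - [0,0,0]
  fingers: [0.0217,0.0219,0.0221,0.0223,0.0223]

```text
clock: 8.5
position: [600.2, 232.0, 208.3]
ee_rot: [0.999, -0.033, 0.002, -0.003]
contact_force: [-0.1, -0.2, -1.5]
gripper_width: 22.7
```

```bash
python3 t.py
```

```text
('clock', 8.5) ('position', [600.175, 231.954, 208.259]) ('contact_force', [-0.109, -0.192, -1.501]) ('wrist_torque', [-0.079, -0.204, -0.019]) ('gripper_width', 22.741)
```

servo_tool:
  turn:
    - [0,0,0]
    - [0,0,0]
    - [0,0,0]
    - [0,0,0]
    - [0,0,0]
  dp:
    - [0,0,0]
    - [0,0,0]
    - [0,0,0]
    - [0,0,0]
    - [0,0,0]
  fingers: [0.0224,0.0225,0.0226,0.0227,0.0228]

```text
clock: 9.12
position: [600.2, 232.0, 208.3]
ee_rot: [0.999, -0.033, 0.002, -0.003]
contact_force: [0.4, 0.2, -1.9]
gripper_width: 22.9
```

```bash
python3 t.py
```

```text
('clock', 9.125) ('position', [600.187, 231.954, 208.25]) ('contact_force', [0.368, 0.193, -1.949]) ('wrist_torque', [-0.011, -0.223, -0.059]) ('gripper_width', 22.91)
```

servo_tool:
  turn:
    - [0,0,0]
    - [0,0,0]
    - [0,0,0]
    - [0,0,0]
    - [0,0,0]
  dp:
    - [0,0,0]
    - [0,0,0]
    - [0,0,0]
    - [0,0,0]
    - [0,0,0]
  fingers: [0.0229,0.023,0.0231,0.0232,0.0233]

```text
clock: 9.75
position: [600.1, 231.9, 208.3]
ee_rot: [0.999, -0.033, 0.002, -0.003]
contact_force: [0.1, 0.0, -2.5]
gripper_width: 23.5
```

```bash
python3 t.py
```

```text
('clock', 9.75) ('position', [600.057, 231.931, 208.307]) ('contact_force', [0.052, 0.037, -2.494]) ('wrist_torque', [-0.029, -0.064, 0.043]) ('gripper_width', 23.481)
```

The moment has dropped, so it is swinging. Holding this grip.

servo_tool:
  turn:
    - [0,0,0]
    - [0,0,0]
    - [0,0,0]
    - [0,0,0]
    - [0,0,0]
  dp:
    - [0,0,0]
    - [0,0,0]
    - [0,0,0]
    - [0,0,0]
    - [0,0,0]
  fingers: [0.0233,0.0233,0.0233,0.0233,0.0233]

```text
clock: 10.38
position: [599.9, 231.8, 208.0]
ee_rot: [0.999, -0.033, 0.002, -0.002]
contact_force: [-0.7, -0.1, -2.6]
gripper_width: 23.5
```

```bash
python3 t.py; python3 - <<'E'
from h import *
a=cam("side")["img"][100:260,230:390]
b=cam("scene")["img"][180:340,320:440]
cv2.imwrite("pics/s2.png",np.hstack([cv2.resize(a,(450,450)),cv2.resize(b,(338,450))])[:,:,::-1])
E
```

```text
('clock', 10.375) ('position', [599.897, 231.831, 208.026]) ('contact_force', [-0.717, -0.089, -2.627]) ('wrist_torque', [-0.004, -0.127, -0.028]) ('gripper_width', 23.453)
```

View pics/s2.png

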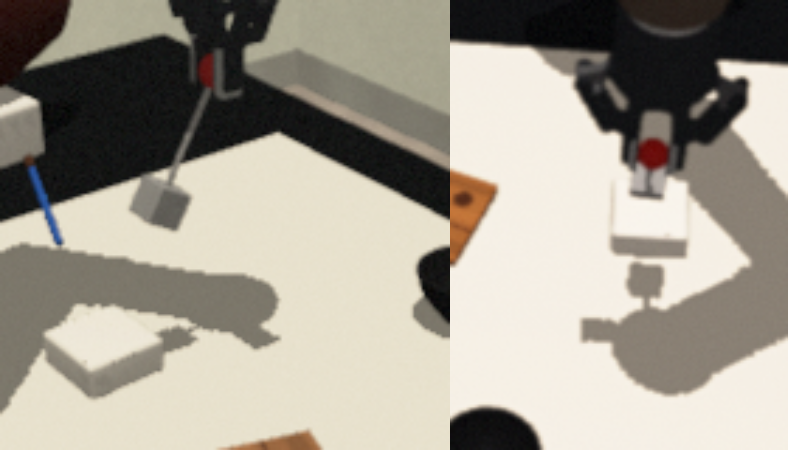

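Side view: the stem has swung part way, still about 35° off plumb (knob (210,70), foot (160,203)). Easing on.

servo_tool:
  turn:
    - [0,0,0]
    - [0,0,0]
    - [0,0,0]
    - [0,0,0]
    - [0,0,0]
  dp:
    - [0,0,0]
    - [0,0,0]
    - [0,0,0]
    - [0,0,0]
    - [0,0,0]
  fingers: [0.02335,0.0234,0.02345,0.0235,0.0235]

```text
clock: 11.1
position: [599.9, 231.9, 208.0]
ee_rot: [0.999, -0.033, 0.002, -0.002]
contact_force: [-0.5, 0.3, -1.6]
gripper_width: 24.0
```

```bash
python3 t.py
```

```text
('clock', 11.1) ('position', [599.909, 231.852, 208.021]) ('contact_force', [-0.453, 0.276, -1.587]) ('wrist_torque', [0.017, -0.14, -0.047]) ('gripper_width', 23.956)
```

servo_tool:
  turn:
    - [0,0,0]
    - [0,0,0]
    - [0,0,0]
    - [0,0,0]
    - [0,0,0]
  dp:
    - [0,0,0]
    - [0,0,0]
    - [0,0,0]
    - [0,0,0]
    - [0,0,0]
  fingers: [0.02355,0.0236,0.02365,0.0237,0.0237]

```text
clock: 11.72
position: [599.9, 231.9, 208.0]
ee_rot: [0.999, -0.033, 0.002, -0.002]
contact_force: [-0.1, -0.8, -2.0]
gripper_width: 24.1
```

```bash
python3 t.py
```

```text
('clock', 11.725) ('position', [599.914, 231.859, 208.038]) ('contact_force', [-0.134, -0.753, -2.014]) ('wrist_torque', [-0.032, -0.163, 0.019]) ('gripper_width', 24.097)
```

servo_tool:
  turn:
    - [0,0,0]
    - [0,0,0]
    - [0,0,0]
    - [0,0,0]
    - [0,0,0]
  dp:
    - [0,0,0]
    - [0,0,0]
    - [0,0,0]
    - [0,0,0]
    - [0,0,0]
  fingers: [0.02375,0.0238,0.02385,0.0239,0.0239]

```text
clock: 12.35
position: [599.9, 231.8, 208.0]
ee_rot: [0.999, -0.033, 0.002, -0.002]
contact_force: [-0.5, 0.6, -2.0]
gripper_width: 23.9
```

```bash
python3 t.py
```

```text
('clock', 12.35) ('position', [599.938, 231.837, 208.045]) ('contact_force', [-0.529, 0.638, -1.986]) ('wrist_torque', [-0.046, -0.09, 0.083]) ('gripper_width', 23.936)
```

servo_tool:
  turn:
    - [0,0,0]
    - [0,0,0]
    - [0,0,0]
    - [0,0,0]
    - [0,0,0]
  dp:
    - [0,0,0]
    - [0,0,0]
    - [0,0,0]
    - [0,0,0]
    - [0,0,0]
  fingers: [0.02395,0.024,0.02405,0.0241,0.0241]

```text
clock: 12.98
position: [599.9, 231.9, 208.1]
ee_rot: [0.999, -0.033, 0.002, -0.002]
contact_force: [0.3, 1.0, -2.2]
gripper_width: 24.3
```

```bash
cat >> t.py <<'E'
d=cam("side")
for r in search_frame("red_knob","side"): print(np.round(r["box"]),round(r["score"],2))
print(d["img"].shape)
# predicted side pixel of foot centre for tilts
kn=s["position"]+np.array([0,0,19.]);Ti=np.linalg.inv(d["T"])
def px(p):
    q=Ti[:3,:3]@p+Ti[:3,3];return (q[:2]/q[2]*d["f"]+[d["cx"],d["cy"]]).round(0)
print("knob",px(kn),[(a,px(kn+105*np.array([-np.sin(np.radians(a))*.998,np.sin(np.radians(a))*.065,-np.cos(np.radians(a))])).tolist()) for a in(0,10,20,30,40)])
E
python3 t.py
```

```text
('clock', 12.975) ('position', [599.923, 231.86, 208.068]) ('contact_force', [0.293, 1.0, -2.17]) ('wrist_torque', [0.021, -0.076, 0.004]) ('gripper_width', 24.336)
[286. 121.  20.  60.] 0.87
[158. 186.  56.  30.] 0.86
(480, 640, 3)
knob [307. 122.] [(0, [307.0, 169.0]), (10, [300.0, 170.0]), (20, [293.0, 170.0]), (30, [286.0, 169.0]), (40, [280.0, 166.0])]
```

servo_tool:
  turn:
    - [0,0,0]
    - [0,0,0]
    - [0,0,0]
    - [0,0,0]
    - [0,0,0]
  dp:
    - [0,0,0]
    - [0,0,0]
    - [0,0,0]
    - [0,0,0]
    - [0,0,0]
  fingers: [0.02415,0.0242,0.02425,0.0243,0.0243]

```text
clock: 13.7
position: [599.8, 231.8, 208.0]
ee_rot: [0.999, -0.033, 0.002, -0.002]
contact_force: [-0.2, -0.2, -2.1]
gripper_width: 24.2
```

```bash
python3 t.py
```

```text
('clock', 13.7) ('position', [599.799, 231.819, 207.964]) ('contact_force', [-0.232, -0.213, -2.126]) ('wrist_torque', [-0.053, -0.028, 0.013]) ('gripper_width', 24.239)
[158. 188.  56.  30.] 0.67
[290. 117.  13.  64.] 0.58
(480, 640, 3)
knob [307. 122.] [(0, [307.0, 169.0]), (10, [300.0, 170.0]), (20, [293.0, 170.0]), (30, [286.0, 169.0]), (40, [280.0, 166.0])]
```

servo_tool:
  turn:
    - [0,0,0]
    - [0,0,0]
    - [0,0,0]
    - [0,0,0]
    - [0,0,0]
  dp:
    - [0,0,0]
    - [0,0,0]
    - [0,0,0]
    - [0,0,0]
    - [0,0,0]
  fingers: [0.02435,0.0244,0.02445,0.0245,0.0245]

```text
clock: 14.42
position: [599.8, 231.8, 208.0]
ee_rot: [0.999, -0.033, 0.002, -0.002]
contact_force: [-0.0, -1.5, -2.3]
gripper_width: 24.3
```

```bash
python3 t.py; python3 - <<'E'
from h import *
a=cam("side")["img"][100:200,260:360]
b=cam("scene")["img"][200:290,350:426]
cv2.imwrite("pics/s3.png",np.hstack([cv2.resize(a,(450,450)),cv2.resize(b,(338,450))])[:,:,::-1])
E
```

```text
('clock', 14.425) ('position', [599.792, 231.778, 207.968]) ('contact_force', [-0.029, -1.482, -2.29]) ('wrist_torque', [-0.04, -0.019, 0.011]) ('gripper_width', 24.332)
[291. 118.  16.  65.] 0.77
[159. 187.  55.  27.] 0.64
(480, 640, 3)
knob [307. 122.] [(0, [307.0, 169.0]), (10, [300.0, 170.0]), (20, [293.0, 170.0]), (30, [286.0, 169.0]), (40, [280.0, 166.0])]
```

View pics/s3.png

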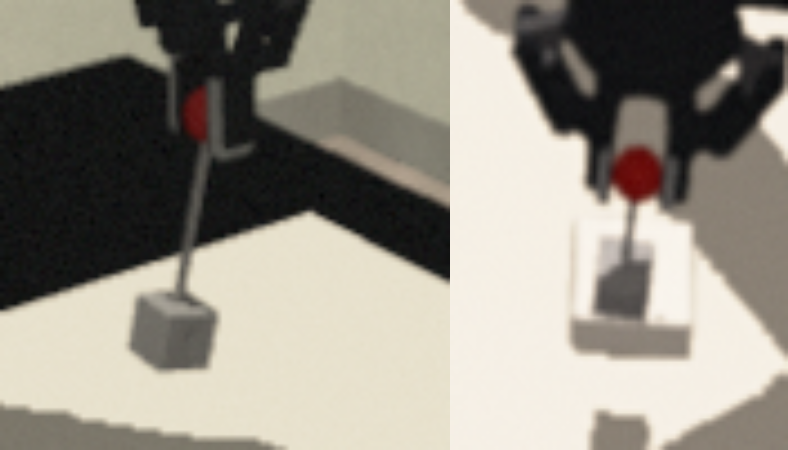

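Side view: stem about 11° off plumb (knob (207,113), foot (173,330) in the crop). Easing a little more, with the foot now measured by its pixels.

servo_tool:
  turn:
    - [0,0,0]
    - [0,0,0]
    - [0,0,0]
    - [0,0,0]
    - [0,0,0]
  dp:
    - [0,0,0]
    - [0,0,0]
    - [0,0,0]
    - [0,0,0]
    - [0,0,0]
  fingers: [0.02455,0.0246,0.02465,0.0247,0.0247]

```text
clock: 15.25
position: [599.7, 231.8, 207.9]
ee_rot: [0.999, -0.033, 0.001, -0.002]
contact_force: [0.6, -1.1, -1.3]
gripper_width: 24.7
```

```bash
python3 - <<'E'
t=open('t.py').read().split("for r in")[0]+'''
sx=int(px0) if 0 else 0
'''
open('t.py','w').write('''from h import *
s=read_state();print(*[(k,np.round(s[k],3).tolist()) for k in("clock","position","contact_force","wrist_torque","gripper_width")])
d=cam("side");Ti=np.linalg.inv(d["T"]);kn=s["position"]+np.array([0,0,19.])
def px(p):
    q=Ti[:3,:3]@p+Ti[:3,3];return q[:2]/q[2]*d["f"]+[d["cx"],d["cy"]]
u,v=px(kn-[0,0,105]).astype(int)
h=cv2.cvtColor(d["img"],cv2.COLOR_RGB2HSV).astype(int)
m=(h[...,1]<70)&(h[...,2]<190)&(h[...,2]>70);k=np.zeros_like(m);k[v-8:v+14,u-35:u+30]=1
n,l,st,c=cv2.connectedComponentsWithStats((m&k).astype(np.uint8));i=1+np.argmax(st[1:,4])
print("foot",st[i].tolist(),c[i].round(1),"knob",px(kn).round(1),"expect deg",[(a,px(kn+105*np.array([-np.sin(np.radians(a))*.998,np.sin(np.radians(a))*.065,-np.cos(np.radians(a))])).round(1).tolist()) for a in(0,5,10)])
''')
E
python3 t.py
```

```text
('clock', 15.25) ('position', [599.719, 231.761, 207.906]) ('contact_force', [0.593, -1.088, -1.28]) ('wrist_torque', [0.003, -0.073, 0.031]) ('gripper_width', 24.72)
foot [293, 160, 19, 22, 311] [301.8 172.2] knob [306.6 122.3] expect deg [(0, [307.1, 168.9]), (5, [303.6, 169.7]), (10, [300.1, 170.3])]
```

servo_tool:
  turn:
    - [0,0,0]
    - [0,0,0]
    - [0,0,0]
    - [0,0,0]
    - [0,0,0]
  dp:
    - [0,0,0]
    - [0,0,0]
    - [0,0,0]
    - [0,0,0]
    - [0,0,0]
  fingers: [0.02472,0.02474,0.02476,0.02478,0.0248]

```text
clock: 15.92
position: [599.7, 231.8, 207.9]
ee_rot: [0.999, -0.033, 0.001, -0.002]
contact_force: [0.6, -0.1, -3.0]
gripper_width: 25.0
```

```bash
python3 t.py
```

```text
('clock', 15.925) ('position', [599.679, 231.762, 207.918]) ('contact_force', [0.552, -0.101, -2.982]) ('wrist_torque', [-0.019, -0.063, 0.048]) ('gripper_width', 24.981)
foot [292, 160, 20, 22, 311] [301.6 172.3] knob [306.6 122.3] expect deg [(0, [307.1, 168.9]), (5, [303.6, 169.7]), (10, [300.1, 170.3])]
```

servo_tool:
  turn:
    - [0,0,0]
    - [0,0,0]
    - [0,0,0]
    - [0,0,0]
    - [0,0,0]
  dp:
    - [0,0,0]
    - [0,0,0]
    - [0,0,0]
    - [0,0,0]
    - [0,0,0]
  fingers: [0.02482,0.02484,0.02486,0.02488,0.0249]

```text
clock: 16.6
position: [599.7, 231.8, 207.9]
ee_rot: [0.999, -0.033, 0.001, -0.002]
contact_force: [-0.2, -0.6, -2.9]
gripper_width: 24.9
```

```bash
python3 t.py
```

```text
('clock', 16.6) ('position', [599.712, 231.779, 207.929]) ('contact_force', [-0.153, -0.581, -2.869]) ('wrist_torque', [0.01, -0.022, 0.041]) ('gripper_width', 24.912)
foot [294, 160, 19, 22, 312] [302.9 172.1] knob [306.6 122.3] expect deg [(0, [307.1, 168.8]), (5, [303.6, 169.7]), (10, [300.1, 170.3])]
```

servo_tool:
  turn:
    - [0,0,0]
    - [0,0,0]
    - [0,0,0]
    - [0,0,0]
    - [0,0,0]
  dp:
    - [0,0,0]
    - [0,0,0]
    - [0,0,0]
    - [0,0,0]
    - [0,0,0]
  fingers: [0.02492,0.02494,0.02496,0.02498,0.025]

```text
clock: 17.27
position: [599.7, 231.8, 207.9]
ee_rot: [0.999, -0.033, 0.001, -0.002]
contact_force: [-0.3, 0.3, -2.2]
gripper_width: 24.6
```

```bash
python3 t.py
```

```text
('clock', 17.275) ('position', [599.677, 231.767, 207.915]) ('contact_force', [-0.256, 0.314, -2.159]) ('wrist_torque', [-0.016, 0.026, -0.037]) ('gripper_width', 24.63)
foot [294, 160, 19, 22, 309] [303.3 172.1] knob [306.6 122.3] expect deg [(0, [307.1, 168.9]), (5, [303.6, 169.8]), (10, [300.1, 170.3])]
```

By the trend in friction moment the grip is now down to a few newtons with only about 3° left, so I'll regrip here rather than risk a drop.

servo_tool:
  turn:
    - [0,0,0]
    - [0,0,0]
    - [0,0,0]
    - [0,0,0]
    - [0,0,0]
  dp:
    - [0,0,0]
    - [0,0,0]
    - [0,0,0]
    - [0,0,0]
    - [0,0,0]
  fingers: [0.0245,0.0235,0.02,0.01,0.0]

```text
clock: 17.95
position: [599.7, 231.8, 207.9]
ee_rot: [0.999, -0.033, 0.001, -0.002]
contact_force: [-0.6, 0.2, -2.8]
gripper_width: 23.1
```

```bash
python3 t.py; python3 - <<'E'
from h import *
s=read_state();d=cam("side");w=cam("wrist");sc=cam("scene");im=d["img"]
print(R.from_quat(s["ee_rot"]).as_matrix().round(4).tolist())
Ti=np.linalg.inv(d["T"])
def pxd(d,p):
    Ti=np.linalg.inv(d["T"]);q=Ti[:3,:3]@p+Ti[:3,3];return q[:2]/q[2]*d["f"]+[d["cx"],d["cy"]]
for n,e,b in(("side",d,(290,105,35,35)),("scene",sc,(360,200,60,60))):
    try:
        c,st,_=blob(e["img"],"red",b);print(n,c,st)
    except Exception as x: print(n,x)
kn=s["position"]+np.array([-3,0,19.])
for a in(0,2,4,6):
    t=np.radians(a);up=np.array([np.sin(t)*.998,-np.sin(t)*.065,np.cos(t)])
    y=np.array([.065,.998,0]);x=np.cross(y,up);F=kn-105*up
    P=[F+15*(i*x+j*y+k*up) for i in(-1,1) for j in(-1,1) for k in(-1,1)]
    for e,n in((d,"side"),(sc,"scene")):
        q=np.array([pxd(e,p) for p in P]);print(a,n,pxd(e,kn).round(1),q.min(0).round(1),q.max(0).round(1))
a=cv2.resize(im[105:195,270:350],(400,450),interpolation=2);b=cv2.resize(w["img"][200:470,220:440],(380,450))
cv2.imwrite("pics/s4.png",np.hstack([a,b])[:,:,::-1])
E
```

```text
('clock', 17.95) ('position', [599.678, 231.779, 207.921]) ('contact_force', [-0.586, 0.2, -2.801]) ('wrist_torque', [-0.032, -0.029, 0.03]) ('gripper_width', 23.059)
foot [292, 160, 19, 22, 307] [301.1 172.5] knob [306.6 122.3] expect deg [(0, [307.1, 168.9]), (5, [303.6, 169.7]), (10, [300.1, 170.3])]
[[0.9978, -0.066, 0.0029], [-0.066, -0.9978, 0.0045], [0.0026, -0.0047, -1.0]]
side attempt to get argmax of an empty sequence
scene [392. 235.] [392 235   1   1   1]
0 side [305.4 122.6] [296.4 158.8] [315.5 179.9]
0 scene [391.8 231.8] [380.6 251.7] [395.6 271.2]
2 side [305.4 122.6] [295.1 159.3] [314.3 180.1]
2 scene [391.8 231.8] [380.7 250.6] [395.8 270. ]
4 side [305.4 122.6] [293.5 159.8] [313.1 180.3]
4 scene [391.8 231.8] [380.9 249.4] [395.9 268.6]
6 side [305.4 122.6] [291.8 160.3] [311.9 180.5]
6 scene [391.8 231.8] [381.1 248.2] [396.  267.3]
```

View pics/s4.png

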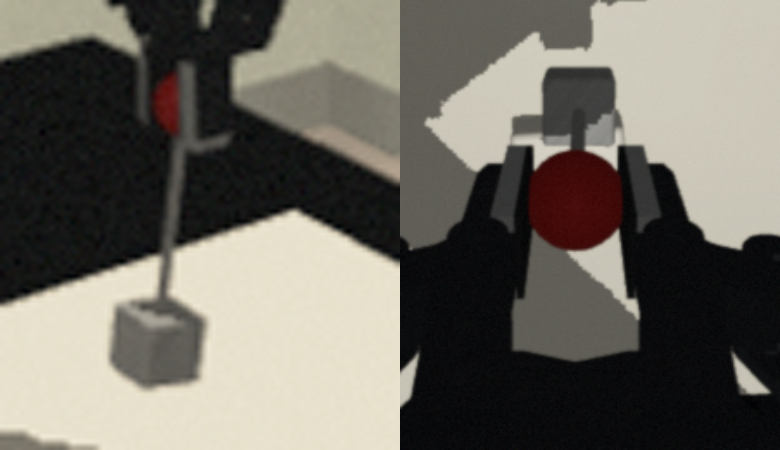

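Side crop: the foot leans about 6° (knob (172,105), foot (157,342)); closing the jaws brought back about 2°. I'll turn the tool about the pinch axis to bring the stem plumb, ease again so that it hangs freely there, and then regrip.

servo_tool:
  turn:
    - [-0.002,-0.035,0]
    - [-0.002,-0.035,0]
    - [-0.002,-0.035,0]
    - [0,0,0]
    - [0,0,0]
  dp:
    - [0,0,0]
    - [0,0,0]
    - [0,0,0]
    - [0,0,0]
    - [0,0,0]
  fingers: [0.0,0.0,0.01,0.02,0.023]

```text
clock: 18.77
position: [599.8, 231.7, 207.9]
ee_rot: [0.998, -0.033, 0.055, -0.001]
contact_force: [0.6, 1.0, -2.3]
gripper_width: 23.1
```

servo_tool:
  turn:
    - [0,0,0]
    - [0,0,0]
    - [0,0,0]
    - [0,0,0]
    - [0,0,0]
  dp:
    - [0,0,0]
    - [0,0,0]
    - [0,0,0]
    - [0,0,0]
    - [0,0,0]
  fingers: [0.0235,0.0238,0.0241,0.0244,0.0246]

```text
clock: 19.4
position: [600.5, 231.7, 207.7]
ee_rot: [0.998, -0.033, 0.055, -0.001]
contact_force: [0.5, 0.2, -2.6]
gripper_width: 24.9
```

servo_tool:
  turn:
    - [0,0,0]
    - [0,0,0]
    - [0,0,0]
    - [0,0,0]
    - [0,0,0]
  dp:
    - [0,0,0]
    - [0,0,0]
    - [0,0,0]
    - [0,0,0]
    - [0,0,0]
  fingers: [0.0247,0.02475,0.0248,0.02485,0.0249]

```text
clock: 20.02
position: [600.5, 231.7, 207.7]
ee_rot: [0.998, -0.033, 0.055, -0.001]
contact_force: [-0.1, 0.2, -3.3]
gripper_width: 24.9
```

```bash
cat > m.py <<'E'
from h import *
s=read_state();print(*[(k,np.round(s[k],3).tolist()) for k in("clock","position","contact_force","wrist_torque","gripper_width")])
M=R.from_quat(s["ee_rot"]).as_matrix();print("toolz",M[:,2].round(4),"tooly",M[:,1].round(4))
d=cam("side");sc=cam("scene")
def pxd(d,p):
    Ti=np.linalg.inv(d["T"]);q=Ti[:3,:3]@p+Ti[:3,3];return q[:2]/q[2]*d["f"]+[d["cx"],d["cy"]]
kn=s["position"]-19*M[:,2]-3*M[:,0];print("knob",kn.round(1))
u,v=pxd(d,kn-[0,0,105]).astype(int)
h=cv2.cvtColor(d["img"],cv2.COLOR_RGB2HSV).astype(int)
m=(h[...,1]<70)&(h[...,2]<190)&(h[...,2]>70);k=np.zeros_like(m);k[v-9:v+14,u-35:u+30]=1
n,l,st,c=cv2.connectedComponentsWithStats((m&k).astype(np.uint8));i=1+np.argmax(st[1:,4]);f=st[i]
print("foot l,r,bottom",f[0],f[0]+f[2],f[1]+f[3],c[i].round(1))
for a in(-3,0,3,6):
    t=np.radians(a);up=np.array([np.sin(t)*.998,-np.sin(t)*.065,np.cos(t)]);y=np.array([.065,.998,0]);x=np.cross(y,up);F=kn-105*up
    q=np.array([pxd(d,F+15*(i*x+j*y+k*up)) for i in(-1,1) for j in(-1,1) for k in(-1,1)]);print(a,q.min(0).round(1),q.max(0).round(1))
E
python3 m.py
```

```text
('clock', 20.025) ('position', [600.454, 231.682, 207.743]) ('contact_force', [-0.103, 0.16, -3.251]) ('wrist_torque', [0.001, 0.256, -0.086]) ('gripper_width', 24.901)
toolz [ 0.1092 -0.0016 -0.994 ] tooly [-0.0666 -0.9978 -0.0057]
knob [595.4 231.9 226.3]
foot l,r,bottom 297 315 183 [305.5 171.8]
-3 [297.7 158.3] [317.4 179.7]
0 [295.9 159.2] [315.  180.3]
3 [293.8 160. ] [313.2 180.6]
6 [291.4 160.7] [311.4 180.9]
```

Hanging plumb within about 1° at light grip (foot at 297–315 px against 296–315 predicted for 0°). Regripping.

servo_tool:
  turn:
    - [0,0,0]
    - [0,0,0]
    - [0,0,0]
    - [0,0,0]
    - [0,0,0]
  dp:
    - [0,0,0]
    - [0,0,0]
    - [0,0,0]
    - [0,0,0]
    - [0,0,0]
  fingers: [0.0247,0.0244,0.024,0.02,0.0]

```text
clock: 20.75
position: [600.4, 231.7, 207.7]
ee_rot: [0.998, -0.033, 0.055, -0.001]
contact_force: [-0.4, -0.2, -3.1]
gripper_width: 22.8
```

```bash
python3 m.py
```

```text
('clock', 20.75) ('position', [600.434, 231.675, 207.742]) ('contact_force', [-0.386, -0.211, -3.137]) ('wrist_torque', [0.038, 0.322, -0.018]) ('gripper_width', 22.816)
toolz [ 0.1092 -0.0016 -0.994 ] tooly [-0.0666 -0.9978 -0.0057]
knob [595.4 231.9 226.3]
foot l,r,bottom 296 315 183 [304.7 172. ]
-3 [297.7 158.3] [317.4 179.8]
0 [295.9 159.2] [315.  180.3]
3 [293.8 160. ] [313.2 180.6]
6 [291.3 160.7] [311.4 180.9]
```

servo_tool:
  turn:
    - [0,0,0]
    - [0,0,0]
    - [0,0,0]
    - [0,0,0]
    - [0,0,0]
  dp:
    - [-0.009,-0.018,0]
    - [-0.015,-0.032,0]
    - [-0.017,-0.036,0]
    - [-0.017,-0.036,0]
    - [-0.017,-0.036,0]
  fingers: [0,0,0,0,0]

```text
clock: 21.48
position: [524.4, 72.0, 207.5]
ee_rot: [0.998, -0.031, 0.056, -0.001]
contact_force: [0.7, -0.6, -2.4]
gripper_width: 23.0
```

servo_tool:
  turn:
    - [0,0,0]
    - [0,0,0]
    - [0,0,0]
    - [0,0,0]
    - [0,0,0]
  dp:
    - [-0.017,-0.036,0]
    - [-0.01,-0.02,0]
    - [-0.004,-0.008,0]
    - [0,0,0]
    - [0,0,0]
  fingers: [0,0,0,0,0]

```text
clock: 22.1
position: [492.9, 5.5, 208.9]
ee_rot: [0.998, -0.032, 0.057, -0.002]
contact_force: [0.2, -0.3, -2.1]
gripper_width: 22.5
```

```bash
python3 m.py
```

```text
('clock', 22.1) ('position', [492.859, 5.452, 208.854]) ('contact_force', [0.176, -0.343, -2.1]) ('wrist_torque', [0.028, 0.264, 0.015]) ('gripper_width', 22.453)
toolz [ 1.144e-01 -1.000e-04 -9.934e-01] tooly [-0.0635 -0.998  -0.0072]
knob [487.7   5.6 227.4]
foot l,r,bottom 321 346 246 [333.1 235.3]
-3 [324.1 217.7] [348.5 245.9]
0 [321.7 219. ] [346.3 246.8]
3 [318.7 220.1] [344.1 247.6]
6 [315.8 221.2] [341.8 248.2]
```

Plumb after the carry. Centring and descending to about 20 mm above, then looking.

servo_tool:
  turn:
    - [0,0,0]
    - [0,0,0]
    - [0,0,0]
    - [0,0,0]
    - [0,0,0]
  dp:
    - [-0.002,-0.002,-0.015]
    - [0,0,-0.025]
    - [0,0,-0.02]
    - [0,0,-0.01]
    - [0,0,0]
  fingers: [0,0,0,0,0]

```text
clock: 22.82
position: [493.3, 6.5, 137.2]
ee_rot: [0.998, -0.029, 0.058, -0.002]
contact_force: [0.4, -0.1, -2.3]
gripper_width: 22.6
```

```bash
python3 m.py; python3 - <<'E'
from h import *
a=cam("side")["img"][180:330,280:390];b=cam("scene")["img"][180:280,260:340]
cv2.imwrite("pics/s5.png",np.hstack([cv2.resize(a,(396,540),interpolation=2),cv2.resize(b,(400,540),interpolation=2)])[:,:,::-1])
E
```

```text
('clock', 22.825) ('position', [493.316, 6.515, 137.195]) ('contact_force', [0.428, -0.135, -2.319]) ('wrist_torque', [-0.034, 0.284, 0.029]) ('gripper_width', 22.634)
toolz [ 1.164e-01  5.000e-04 -9.932e-01] tooly [-0.0586 -0.9983 -0.0074]
knob [488.1   6.7 155.7]
foot l,r,bottom 313 346 278 [331.2 268.3]
-3 [323.4 250.1] [346.5 277.4]
0 [321.1 251.3] [344.4 278.3]
3 [318.3 252.5] [342.3 279.2]
6 [315.6 253.5] [340.2 279.9]
```

View pics/s5.png

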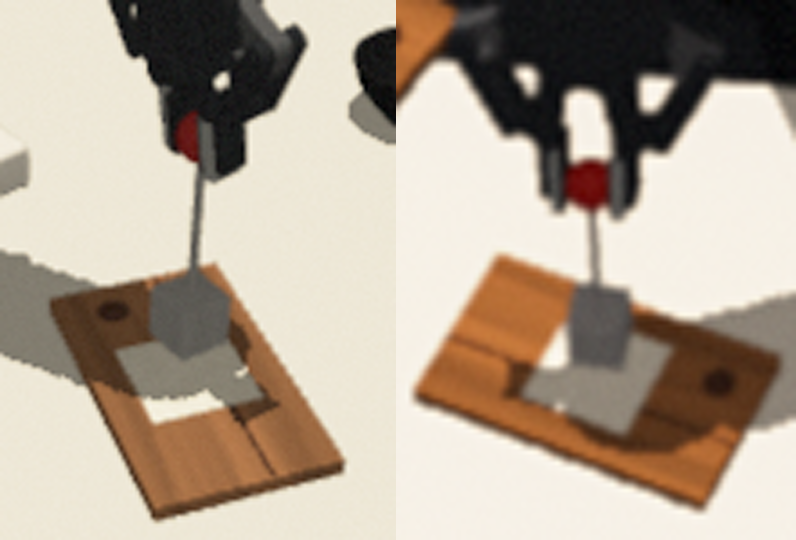

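```bash
cat > fit.py <<'E'
from h import *
from scipy.optimize import least_squares
s=read_state();M=R.from_quat(s["ee_rot"]).as_matrix();d=cam("side");sc=cam("scene")
def pxd(d,p):
    Ti=np.linalg.inv(d["T"]);q=Ti[:3,:3]@p+Ti[:3,3];return q[:2]/q[2]*d["f"]+[d["cx"],d["cy"]]
yx=M[:,1]*[-1,-1,0]
def bb(e,F,up):
    y=yx/np.linalg.norm(yx);x=np.cross(y,up)
    q=np.array([pxd(e,F+15*(i*x+j*y+k*up)) for i in(-1,1) for j in(-1,1) for k in(-1,1)]);return np.r_[q.min(0),q.max(0)]
def res(p):
    F=p; return np.r_[bb(d,F,np.array([0,0,1.]))-B[0],bb(sc,F,np.array([0,0,1.]))-B[1]]
B=[np.array([321.4,253.6,343.6,279.4]),np.array([294.2,232.4,307.2,248.1])]
kn=s["position"]-19*M[:,2]-3*M[:,0]
r=least_squares(res,kn-[0,0,105]);print("foot centre",r.x.round(1),"res",r.fun.round(1),"knob",kn.round(1),"knob scene px",pxd(sc,kn),"seen 298.4 214.3")
E
python3 fit.py
```

```text
foot centre [488.2   7.8  46.2] res [-0.6 -0.6  0.4  0.5 -0.6 -0.8  0.3  1.1] knob [488.8   6.7 157.1] knob scene px [298.49677043 211.02268368] seen 298.4 214.3
```

Side and scene crops: the weight hangs upright over the tissue. The fit gives foot (488,8) and knob (489,7) against tissue centre (485.5,3). Shifting and coming down.

servo_tool:
  turn:
    - [0,0,0]
    - [0,0,0]
    - [0,0,0]
    - [0,0,0]
    - [0,0,0]
  dp:
    - [-0.003,-0.005,-0.006]
    - [0,0,-0.004]
    - [0,0,-0.003]
    - [0,0,-0.002]
    - [0,0,0]
  fingers: [0,0,0,0,0]

```text
clock: 23.75
position: [490.6, 0.9, 122.9]
ee_rot: [0.998, -0.03, 0.06, -0.003]
contact_force: [0.6, -0.3, -1.9]
gripper_width: 22.6
```

```bash
python3 m.py
```

```text
('clock', 23.75) ('position', [490.62, 0.866, 122.936]) ('contact_force', [0.632, -0.253, -1.919]) ('wrist_torque', [0.006, 0.266, -0.022]) ('gripper_width', 22.573)
toolz [ 0.1201  0.0018 -0.9928] tooly [-0.0595 -0.9982 -0.009 ]
knob [485.4   1.  141.4]
foot l,r,bottom 312 349 286 [331.1 276.8]
-3 [324.1 258.2] [347.1 285.5]
0 [321.8 259.5] [345.  286.5]
3 [319.  260.6] [342.9 287.4]
6 [316.2 261.7] [340.8 288.2]
```

servo_tool:
  turn:
    - [-0.003,0.01,0]
    - [0,0,0]
    - [0,0,0]
    - [0,0,0]
    - [0,0,0]
  dp:
    - [0,0.001,-0.003]
    - [0,0,-0.002]
    - [0,0,-0.001]
    - [0,0,-0.001]
    - [0,0,0]
  fingers: [0,0,0,0,0]

```text
clock: 24.48
position: [492.3, 2.2, 117.4]
ee_rot: [0.998, -0.029, 0.057, -0.001]
contact_force: [-0.8, 0.4, -1.1]
gripper_width: 23.0
```

```bash
python3 m.py
```

```text
('clock', 24.475) ('position', [492.326, 2.199, 117.384]) ('contact_force', [-0.792, 0.446, -1.086]) ('wrist_torque', [-0.13, 0.373, -0.019]) ('gripper_width', 23.029)
toolz [ 0.1135 -0.0012 -0.9935] tooly [-0.0583 -0.9983 -0.0055]
knob [487.2   2.4 135.9]
foot l,r,bottom 312 352 288 [331.2 278.6]
-3 [324.3 259.8] [347.2 287. ]
0 [322.  261.1] [345.1 288. ]
3 [319.3 262.2] [343.  288.9]
6 [316.6 263.3] [340.9 289.6]
```

servo_tool:
  turn:
    - [0,0,0]
    - [0,0,0]
    - [0,0,0]
    - [0,0,0]
    - [0,0,0]
  dp:
    - [-0.0015,0,-0.001]
    - [0,0,-0.001]
    - [0,0,-0.0005]
    - [0,0,0]
    - [0,0,0]
  fingers: [0,0,0,0,0]

```text
clock: 25.2
position: [492.7, 2.3, 117.3]
ee_rot: [0.998, -0.029, 0.06, -0.001]
contact_force: [-0.9, -1.0, 2.1]
gripper_width: 22.7
```

```bash
python3 t.py | head -1
```

```text
('clock', 25.2) ('position', [492.701, 2.321, 117.311]) ('contact_force', [-0.875, -1.035, 2.111]) ('wrist_torque', [-0.216, 0.417, -0.014]) ('gripper_width', 22.689)
```

Contact: the vertical force went from −2.3 to +2.1 N and the tool stopped at 117.3. Easing the grip gently so it settles flat, then opening.

servo_tool:
  turn:
    - [0,0,0]
    - [0,0,0]
    - [0,0,0]
    - [0,0,0]
    - [0,0,0]
  dp:
    - [0,0,0]
    - [0,0,0]
    - [0,0,0]
    - [0,0,0]
    - [0,0,0]
  fingers: [0.02,0.023,0.0238,0.0243,0.0247]

```text
clock: 25.88
position: [492.7, 2.4, 117.1]
ee_rot: [0.998, -0.028, 0.06, -0.001]
contact_force: [-0.9, -1.5, 2.4]
gripper_width: 24.7
```

```bash
python3 m.py
```

```text
('clock', 25.875) ('position', [492.74, 2.392, 117.07]) ('contact_force', [-0.9, -1.545, 2.425]) ('wrist_torque', [-0.223, 0.381, -0.056]) ('gripper_width', 24.737)
toolz [ 1.189e-01 -8.000e-04 -9.929e-01] tooly [-0.0567 -0.9984 -0.0059]
knob [487.5   2.6 135.6]
foot l,r,bottom 312 352 288 [331.1 278.6]
-3 [324.4 259.9] [347.3 287. ]
0 [322.1 261.1] [345.2 288. ]
3 [319.4 262.3] [343.1 288.9]
6 [316.6 263.3] [341.  289.7]
```

servo_tool:
  turn:
    - [0,0,0]
    - [0,0,0]
    - [0,0,0]
    - [0,0,0]
    - [0,0,0]
  dp:
    - [0,0,0]
    - [0,0,0]
    - [0,0,0]
    - [0,0,0]
    - [0,0,0]
  fingers: [0.025,0.0252,0.0254,0.0256,0.0258]

```text
clock: 26.6
position: [492.6, 2.5, 116.8]
ee_rot: [0.998, -0.029, 0.059, -0.001]
contact_force: [-0.0, 0.1, 1.6]
gripper_width: 25.8
```

```bash
python3 t.py | head -1; python3 - <<'E'
from h import *
for n,x,y in(("side",321,180),("scene",290,190)):
    e=cam(n);h=cv2.cvtColor(e["img"],cv2.COLOR_RGB2HSV).astype(int)
    m=((h[...,0]<6)|(h[...,0]>174))&(h[...,1]>180)&(h[...,2]>50);k=np.zeros_like(m);k[y:y+60,x-20:x+40]=1
    c=np.argwhere(m&k);print(n,c.mean(0)[::-1],c.min(0),c.max(0))
    def pxd(d,p):
        Ti=np.linalg.inv(d["T"]);q=Ti[:3,:3]@p+Ti[:3,3];return q[:2]/q[2]*d["f"]+[d["cx"],d["cy"]]
    print(pxd(e,np.array([485.5,3,130])).round(1),pxd(e,np.array([487.5,2.6,130])).round(1))
E
```

```text
('clock', 26.6) ('position', [492.589, 2.489, 116.791]) ('contact_force', [-0.044, 0.091, 1.593]) ('wrist_torque', [-0.062, 0.338, -0.022]) ('gripper_width', 25.801)
side [332.59649123 229.31578947] [223 330] [235 335]
[333.9 230.3] [334.9 230. ]
scene [296.52941176 218.98039216] [216 292] [223 300]
[297.6 217.5] [297.4 218.1]
```

servo_tool:
  turn:
    - [0,0,0]
    - [0,0,0]
    - [0,0,0]
    - [0,0,0]
    - [0,0,0]
  dp:
    - [0,0,0]
    - [0,0,0]
    - [0,0,0]
    - [0,0,0]
    - [0,0,0]
  fingers: [0.0262,0.0268,0.028,0.03,0.034]

```text
clock: 27.38
position: [492.5, 2.6, 116.4]
ee_rot: [0.998, -0.029, 0.059, -0.001]
contact_force: [-0.7, -0.1, 0.2]
gripper_width: 33.9
```

servo_tool:
  turn:
    - [0,0,0]
    - [0,0,0]
    - [0,0,0]
    - [0,0,0]
    - [0,0,0]
  dp:
    - [0,0,0]
    - [0,0,0]
    - [0,0,0]
    - [0,0,0]
    - [0,0,0]
  fingers: [0.045,0.06,0.075,0.085,0.085]

```text
clock: 28.0
position: [492.6, 2.7, 116.5]
ee_rot: [0.998, -0.029, 0.059, -0.001]
contact_force: [-0.0, 0.0, -0.5]
gripper_width: 84.9
```

servo_tool:
  turn:
    - [0,0,0]
    - [0,0,0]
    - [0,0,0]
    - [0,0,0]
    - [0,0,0]
  dp:
    - [-0.001,0,0.01]
    - [-0.003,0,0.025]
    - [-0.004,0,0.04]
    - [-0.005,0,0.04]
    - [0,0,0.02]
  fingers: [0.085,0.085,0.085,0.085,0.085]

```text
clock: 28.62
position: [477.6, 2.0, 256.7]
ee_rot: [0.998, -0.028, 0.058, -0.001]
contact_force: [0.8, -1.1, -0.7]
gripper_width: 85.0
```

```bash
python3 t.py | head -1; python3 - <<'E'
from h import *
e=cam("scene");a=cam("side");j=search_frame("jar_mid","side")[0]["box"]
print("jar",np.round(j),"was [444.7,216.2,37.6,50.4]")
for k,d,b in(("red",e,(270,190,60,60)),("blue",e,(190,250,25,25)),("blue",a,(455,300,40,40))): print(k,blob(d["img"],k,b)[0].round(1))
def box(d):
    c,st,_=blob(d["img"],"red",(270,190,60,60));return onz(d,c,130).round(1)
print("knob at z130",box(e))
cv2.imwrite("pics/s6.png",np.hstack([cv2.resize(a["img"][180:330,280:390],(396,540),interpolation=2),cv2.resize(e["img"][180:280,260:340],(400,540),interpolation=2)])[:,:,::-1])
E
```

```text
('clock', 28.625) ('position', [477.555, 2.023, 256.69]) ('contact_force', [0.757, -1.079, -0.705]) ('wrist_torque', [0.016, 0.187, 0.025]) ('gripper_width', 85.033)
jar [446. 215.  38.  54.] was [444.7,216.2,37.6,50.4]
red [296.9 216.3]
blue [201.4 261.5]
blue [474.  318.7]
knob at z130 [481.7   0.5 130. ]
```

View pics/s6.png

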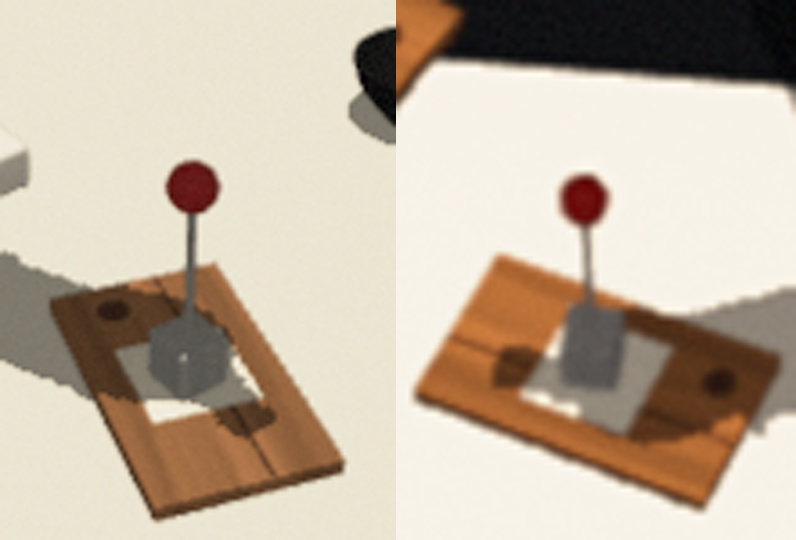

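Final picture: the weight stands upright and free on the tissue. The knob is within about 1 px of the position predicted for the tissue centre in the side view (333,232) and the scene view (298,217). The blue weight and the jar have not moved.

```bash
python3 -c "
from bench import *
print(job_done())"
```

```text
the job is handed in; nothing more can be done
None
```

The red-knobbed weight is standing upright and free on the tissue of the smaller brown panel, and the job is handed in after about 29 s of robot time.

**Grip and lift:** I gripped the knob firmly and lifted it clear, still lying level.

**Easing:** I opened the fingers in small steps, and the weight swung round to about 3–4° off plumb. Closing the jaws again brought that back to about 6°. I turned the tool about 6° and eased a second time. It then hung plumb within about 1° and stayed so when I gripped it again.

**Setting down:** I lowered it until the force reading showed light contact, about 4 N of net push. I then eased off, opened the jaws and backed away.

**Last checks:**
- **Placement:** The knob sits within about 1 px (roughly 2 mm) of where it should be for the tissue centre in both views, read by eye from the crops. An automatic colour centroid put it at (482, 0.5), about 4–5 mm from the centre; I trusted the first reading because it agreed across both cameras.
- **Other objects:** The blue knob is in the same place within a fraction of a pixel. The jar's box is within about 1 px in position, and the detector read its height 4 px taller.
- **Contact height:** The weight touched down about 3–6 mm higher in tool height than I had calculated, probably because the ball slid slightly in the grip while eased. It had no effect on the placing.

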